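Put the battery-service kit back in its trays

ROBOT

A 7-joint arm with a two-finger parallel gripper is mounted at the origin on the work surface. World frame = base frame: x ahead of the robot, y to its left, z up, the work surface at z = 0. Lengths are in mm, angles in rad, forces in N, time in s.
With the tool pointing down it reaches from about 425 to 950 mm from the base axis. Payload 4.7 kg.
Tool frame: the origin (TCP) lies midway between the tips of the shut fingers; the grasp point (between the pads) lies 19 mm behind it; z points along the fingers, y is the line along which they close (so a half turn about z gives the same grasp; the last joint's range is limited). The gripper opens to 87 mm and grips with 3 to 60 N. Pads are 19 mm wide; open, the fingers measure 117 mm over their backs; the gripper's body (75 mm by 190 mm) begins 51 mm behind the grasp point.
Start: joints at [1.202, 0.469, -0.049, 1.532, 0.024, 1.141, -0.082], TCP at [225.024, -636.407, 222.573] pointing down, gripper open.
Joint ranges: [-2.59, 2.59], [-0.33, 1.99], [-1.39, 1.29], [0.1, 2.45], [-1.04, 4.18], [0.21, 1.99], [-2.66, 2.66]. Speed limits (rad/s): [2.57, 2.57, 3.14, 3.14, 3.14, 3.14, 3.14].

INTERFACE

Orientations are given as a 3x3 rotation matrix whose columns are the frame's x, y, z axes.
In Python, from cell import * gives the robot as it stands.
- The arm moves only by the tool servo_tool, never from a script. Its argument "commands" is a list of rows, each an object with "dp": the shift along the tool's x, y, z in mm, a list of three; "rotation": the turn, a rotation vector about the tool's x, y, z in degrees, a list of three. In form: [{"dp": [x, y, z], "rotation": [wx, wy, wz]}, ...]. A call has 1 to 10 rows; each row is the pose to reach, as a shift and turn from the pose commanded when the call began, along the tool's axes at that moment; what a row does not reach only later rows make up. A row lasts 1/8 s, in which the tool goes at most 62.5 mm and 10.7 degrees, less where a joint would pass 70% of its speed; a pose out of reach is approached as far as the arm can. A call with a gripper value outside its range is refused whole. "gripper" is the gripper command: -1 is fully open, 1 is shut, values between are in proportion, set as the call begins (left out, the last holds). The fingers move at their own pace and stop on an object; "grip_force" is the grip in N (left out, the last holds). Time passes only in rows, so rows that repeat a pose let the fingers close. It gives the time, the measured TCP pose, the force, the opening and the grip force at its end, in the units of the state.
- observe(): the state, without advancing time (a new reading comes with each control period).
- get_image(name): name is "side" or "top"; returns a dict with "img" (384x512x3 uint8, red, green, blue), "camera_matrix" (3x3 intrinsics, pixels), "k1" (the pictures are not rectified: a ray, as slopes to the right and down, at radius r is drawn at 1 + k1 r^2 times it, then the intrinsics apply), "rvec" (rotation vector, rad) and "tvec" (3), from world to camera coordinates, as OpenCV has them. Camera axes: x right, y down, z forward; pixel columns grow to the right and rows downward; lengths in mm; the calibration is good to about 2 mm. A picture is of the moment at which its call begins. There is no depth.
- close_job(): hands the job in; it is judged then, once.
Trained networks look in a picture, given as the dict that the camera call returned (one of the last four; its "shot" number tells which), for a name from the list of things; names that differ only in an ending like _2 or _b are one class to them, and where a whole thing is asked for, a point or a joint stands for the part that bears it (a point fixed in the world has none). Each returns a list of dicts, best first, with "confidence" (0 to 1); they miss things now and then, are a little off and sometimes report something else, mostly with a low value. They report only what shows in the picture. A call takes as long as a camera call. They do not tell look-alikes from the thing itself.
- spot_in(picture, query): "position" ([x, y, z] in mm, in the coordinates of the camera as it stood for that picture, good to about 4 mm: the middle of the surface that is visible of it).
The state is a dict: "t": time; "joints": joint angles; "joint_velocities": joint speeds; "joint_torque": joint torques, N m; "position": TCP position; "tcp_rot": TCP orientation; "contact_force": force on the tool from outside, world axes, zero at the start; "moment": the same for the moment, N m; "width": finger opening in mm; "grip_force": force on a finger pad.
Only numpy, scipy, OpenCV 4.12 (cv2) and the standard library are available. Lean on these libraries where they do the work, as an engineer would, in place of code of your own. Each camera call takes 0.05 s, during which the arm holds its last target. There are 200 camera calls.

TASK

The battery job is finished, so put the kit away: lay the ratchet, the spring clip and the battery brush each flat and fully home in the foam tray cut to its shape, and set the charger flat in its grey cradle. Set each thing down, do not let it drop, and leave the multimeter and the tin of grease where they are.

Things in the scene. Friction and masses are not known exactly. Their poses are not given: they have to be found in the camera images.
- ratchet: Chrome ratchet lying flat, 150 mm long, 0.28 kg. Origin: mid-length, level with its underside; x towards the head, z up. Round head 40 mm across, 26 high, centred at x +56 mm, square drive on it up to 37. Round handle 20 mm thick, x -64 to +14 mm, axis 13 mm above the underside; 26 mm thick end cap to x -75. Balances near the origin: grip there across y.
- clip: Blue plastic spring clip lying flat, closed and stiff, 111 mm long, 24 high, 0.07 kg. Origin: mid-length in the pivot block, level with its underside; x towards the jaws (orange pads), handles with black ends spread 62 mm wide at -x; z up. Pivot block 32 mm wide (y), 24 high, x -16 to +16 mm: grip there across y.
- brush: Green battery brush lying down, 108 mm long, 0.11 kg: bevelled square barrel 36 mm wide and high, x -54 to +14 mm, then a tapered wire brush up to 27 mm thick on the same axis to x +54. Origin: mid-length, level with its underside; x towards the wire brush, z up. Balances near x -16 mm: grip the barrel there across y.
- charger: Grey battery charger, rounded box 142 mm long (151 over the black end sockets), 58 wide, 38 high, 0.45 kg, dark panel, white button and lamps on top. Origin: centre of its underside; x lengthwise, z up. Grip at the middle across y.
- ratchet_tray: Foam tray 176 x 88 x 13 mm, fixed, dark with yellow floor in the cut-out. Origin: centre of underside, x lengthwise. Cut-out 8 mm deep, floor 5 mm above the bench, about 6 mm larger all round than the ratchet, head end at +x. Home: ratchet's origin and axes over the tray's, drive up, underside 5 mm above the bench. Finger scoops 80 mm wide (y) at x -18 to +18 mm.
- clip_tray: Foam tray 176 x 88 x 13 mm, fixed, dark with yellow floor in the cut-out. Origin: centre of underside, x lengthwise. Cut-out 8 mm deep, floor 5 mm above the bench, about 6 mm larger all round than the spring clip, jaw end at +x. Home: clip's origin and axes over the tray's, underside 5 mm above the bench. Finger scoops 80 mm wide (y) at x -18 to +18 mm.
- brush_tray: Foam tray 176 x 88 x 13 mm, fixed, dark with yellow floor in the cut-out. Origin: centre of underside, x lengthwise. Cut-out 8 mm deep, floor 5 mm above the bench, about 6 mm larger all round than the brush, narrow wire end at +x. Home: brush's origin and axes over the tray's, underside 5 mm above the bench. Finger scoops 80 mm wide (y) at x -34 to +2 mm.
- charger_cradle: The charger's cradle: plain grey plastic tray 176 x 88 x 13 mm, fixed, two black rubber strips on its floor, which is 5 mm above the bench; 8 mm rim round an inside of 164 x 74 mm. Origin: centre of underside, x lengthwise. Home: charger flat on the floor, origin over the cradle's, lengthwise along x, either way round.
- multimeter: Yellow and black multimeter lying on its back among the tools, 130 x 66 x 32 mm (knob top at 38), loose; stays where it is. Origin: centre of underside, x lengthwise.
- grease_tin: Round red tin of terminal grease, bright metal lid, 69 mm across, 31 high, loose among the tools; stays where it is. Origin: centre of underside.
Things that resemble listed ones, but are neither listed nor needed, are in the scene too. Leave any yellow look-alike of the ratchet alone.

How it is judged:
By the outcome, as a careful person would: the job done as asked, in the order asked, and still so for the second after the job is handed in, with the robot touching nothing.
It also fails if it takes over 106 s, if anything falls off the work surface, if the arm or the gripper's body presses on something with over 40 N, if the wrist force passes 120 N, or if a joint passes its speed limit or range.

## Working session

There is one attempt and no reset: what is moved stays moved. The work goes in short steps, Python scripts to look and compute and a tool call to move; the robot and the scene stay as the last step left them, time stands still between calls to the robot, and variables do not carry over. Pictures are saved under pics/ and viewed, at most 14 in all, crops included, and the job is handed in when it is done.

Besides the shell and the picture viewer there is one more tool, called after "Request:" in YAML: its name, and indented under it one key for each argument. servo_tool: Moves the arm, as the interface text tells. Its arguments: {"type":"object","properties":{"commands":{"type":"array","items":{"type":"object","properties":{"dp":{"type":"array","items":{"type":"number"}},"rotation":{"type":"array","items":{"type":"number"}}}}},"gripper":{"type":"number"},"grip_force":{"type":"number"}},"required":["commands"]}

```bash
ls; mkdir -p pics
cat > h.py <<'E'
from cell import *
import numpy as np, cv2
def cam(p):
    R=cv2.Rodrigues(np.array(p["rvec"],float))[0]; return R,np.array(p["tvec"],float).ravel()
def w(p,c):
    R,t=cam(p); return R.T@(np.array(c)-t)
def pix2w(p,uv,z):
    K=np.array(p["camera_matrix"]); R,t=cam(p); out=[]
    for u,v in np.atleast_2d(uv):
        d=np.array([(u-K[0,2])/K[0,0],(v-K[1,2])/K[1,1]]); s=d.copy()
        for _ in range(20): s=d/(1+p["k1"]*(s@s))
        r=R.T@np.array([s[0],s[1],1]); o=-R.T@t
        out.append(o+r*(z-o[2])/r[2])
    return np.array(out)
def w2pix(p,P):
    K=np.array(p["camera_matrix"]); R,t=cam(p)
    c=np.atleast_2d(P)@R.T+t; s=c[:,:2]/c[:,2:]; s=s*(1+p["k1"]*(s**2).sum(1,keepdims=True))
    return s@K[:2,:2].T+K[:2,2]
def save(p,n,crop=None,f=1):
    im=p["img"][:,:,::-1]
    if crop: im=im[crop[1]:crop[3],crop[0]:crop[2]]
    cv2.imwrite("pics/"+n,cv2.resize(im,None,fx=f,fy=f,interpolation=cv2.INTER_CUBIC))
E
python3 - <<'E'
from h import *
for n in("top","side"):
    p=get_image(n); save(p,n+"0.png",f=1.56)
    R,t=cam(p); print(n,-R.T@t,R[2],p["camera_matrix"])
    for q in "ratchet clip brush charger ratchet_tray clip_tray brush_tray charger_cradle multimeter grease_tin".split():
        print(q,[(w(p,d["position"]).round(0).tolist(),round(d["confidence"],2),w2pix(p,w(p,d["position"])).round(0).tolist()) for d in spot_in(p,q)[:3]])
o=observe();print(o["t"],o["tcp_rot"])
E
```

```text
pics
top [ 257.6531207    93.89754827 1266.05811656] [ 1.68735938e-01 -3.03507149e-05 -9.85661292e-01] [[420.62826827   0.         259.0939266 ]
 [  0.         420.62826827 193.46886691]
 [  0.           0.           1.        ]]
ratchet [([407.0, 302.0, 22.0], 0.93, [[190.0, 217.0]]), ([238.0, 353.0, 23.0], 0.9, [[172.0, 275.0]]), ([657.0, 480.0, 19.0], 0.89, [[132.0, 138.0]])]
clip [([621.0, -287.0, 22.0], 0.95, [[382.0, 141.0]])]
brush [([606.0, 304.0, 32.0], 0.85, [[189.0, 151.0]])]
charger [([660.0, -2.0, 37.0], 0.85, [[289.0, 130.0]])]
ratchet_tray [([428.0, 156.0, 8.0], 0.7, [[239.0, 209.0]])]
clip_tray [([450.0, -144.0, 11.0], 0.79, [[338.0, 198.0]]), ([428.0, 154.0, 5.0], 0.3, [[239.0, 209.0]]), ([619.0, -287.0, 22.0], 0.25, [[382.0, 142.0]])]
brush_tray [([662.0, -146.0, 13.0], 0.96, [[335.0, 131.0]])]
charger_cradle [([451.0, -2.0, 4.0], 0.65, [[291.0, 200.0]]), ([620.0, -288.0, 22.0], 0.6, [[383.0, 142.0]])]
multimeter []
grease_tin [([392.0, -291.0, 27.0], 0.96, [[390.0, 216.0]])]
side [-59.40556456 874.32243842 722.18389198] [ 0.45136573 -0.66934641 -0.59012233] [[377.8
[... 450 characters left out ...]
.0, 34.0], 0.64, [[220.0, 168.0]]), ([651.0, 168.0, 34.0], 0.2, [[192.0, 190.0]])]
ratchet_tray [([420.0, 161.0, 13.0], 0.64, [[254.0, 219.0]])]
clip_tray [([439.0, -139.0, 13.0], 0.6, [[296.0, 171.0]])]
brush_tray [([657.0, -146.0, 13.0], 0.67, [[246.0, 154.0]]), ([653.0, 17.0, 32.0], 0.27, [[221.0, 169.0]])]
charger_cradle [([423.0, 158.0, 12.0], 0.66, [[254.0, 218.0]]), ([446.0, 4.0, 10.0], 0.58, [[274.0, 191.0]])]
multimeter [([649.0, 170.0, 30.0], 0.95, [[192.0, 192.0]])]
grease_tin [([382.0, -274.0, 30.0], 0.74, [[328.0, 155.0]])]
1.1 [[ 9.42829963e-01  3.33274129e-01  1.25976124e-04]
 [ 3.33274141e-01 -9.42829963e-01 -8.85243992e-05]
 [ 8.92711728e-05  1.25448041e-04 -9.99999988e-01]]
```

View pics/top0.png

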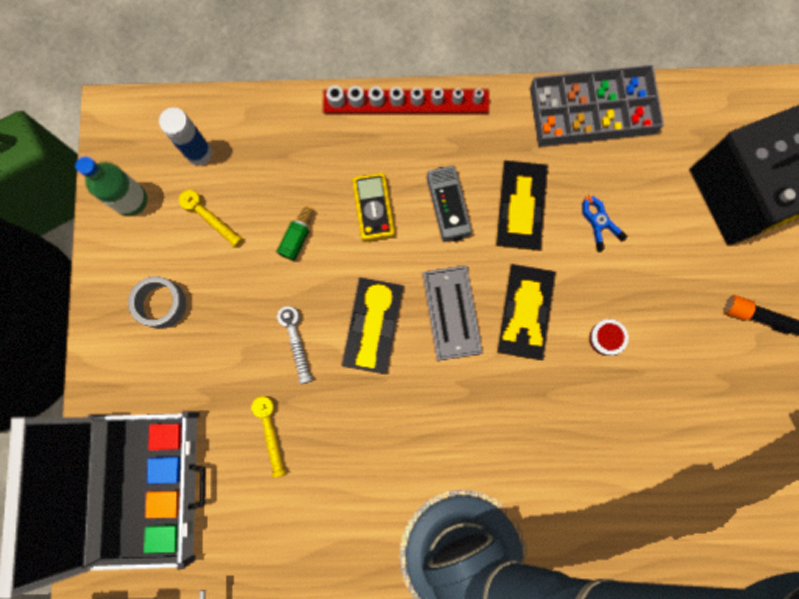

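View pics/side0.png

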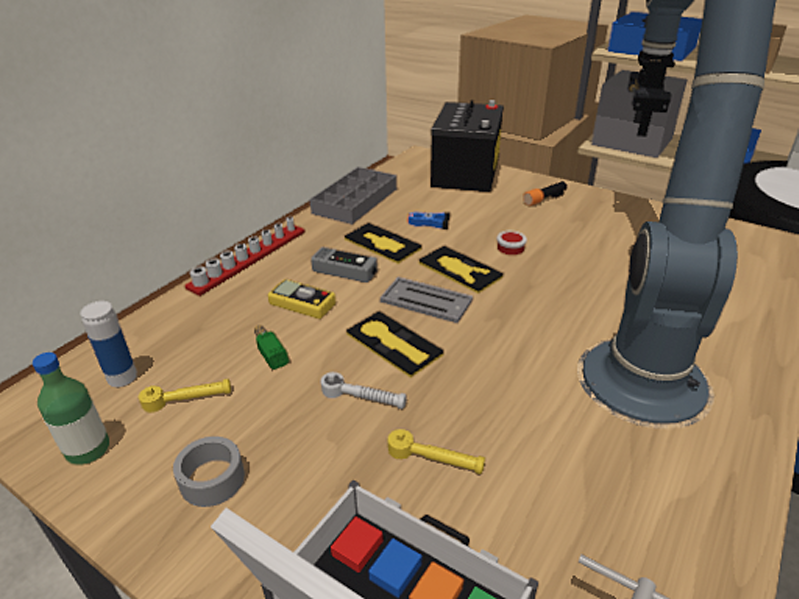

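Run:
```python
from h import *
p=get_image("top"); im=cv2.cvtColor(p["img"],cv2.COLOR_RGB2BGR)
np.savez("top0.npz",**p)
def c(x0,y0,x1,y1): return cv2.resize(im[y0:y1,x0:x1],(400,300),interpolation=cv2.INTER_CUBIC)
# crops 80x60, factor 5: ratchets left, right trays
m=np.vstack([np.hstack([c(150,185,230,245),c(150,120,230,180)]),np.hstack([c(205,180,285,240),c(340,110,420,170)])])
cv2.imwrite("pics/m0.png",m)
m=np.vstack([np.hstack([c(300,165,380,225),c(295,100,375,160)]),np.hstack([c(250,165,330,225),c(250,100,330,160)])])
cv2.imwrite("pics/m1.png",m)
```

```text
(no output)
```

View pics/m0.png

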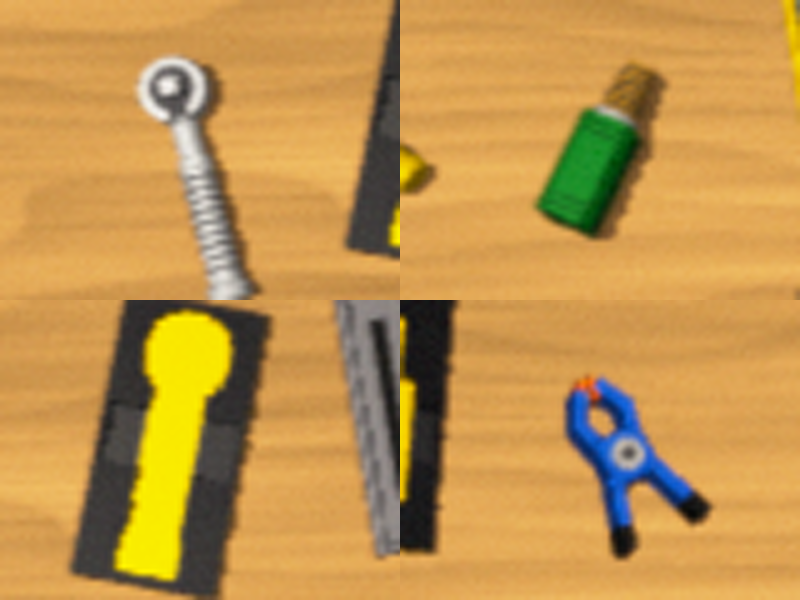

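View pics/m1.png

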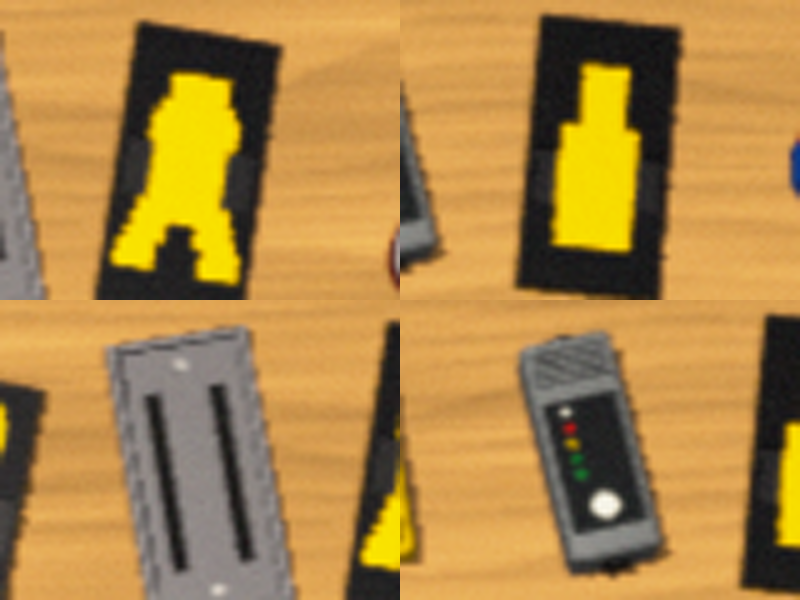

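```bash
cat > fit.py <<'E'
from h import *
from scipy.optimize import minimize
def box(x0,x1,y,z0,z1): return np.array([[x,s*y,z] for x in(x0,x1) for s in(-1,1) for z in(z0,z1)],float)
def cyl(cx,r,z0,z1): a=np.linspace(0,6.28,24); return np.array([[cx+r*np.cos(t),r*np.sin(t),z] for t in a for z in(z0,z1)])
M={"ratchet":[cyl(56,20,0,26),box(-64,14,10,3,23),box(-75,-64,12,1,25),box(10,40,7,5,21)],
"tray":[box(-88,88,44,0,13)],
"brush":[box(-54,14,18,4,32),box(-54,14,14,0,36)],
"charger":[box(-71,71,29,1,36),box(-75.5,75.5,12,8,28)]}
def mask(p,kind):
    h=cv2.cvtColor(p["img"],cv2.COLOR_RGB2HSV).astype(int);H,S,V=h[...,0],h[...,1],h[...,2]
    if kind=="grey": return (S<70)
    if kind=="tray": return (V<80)|((S>215)&(V>190)&(H>22)&(H<35))
    if kind=="green": return (S>90)&(H>40)&(H<85)
    if kind=="blue": return (S>120)&(H>95)&(H<130)
def fit(p,model,kind,x0,zoff=0,half=140):
    c=w2pix(p,[[x0[0],x0[1],0]])[0].round().astype(int)
    r=45; u0,v0=c-r
    m=mask(p,kind)[v0:v0+2*r,u0:u0+2*r].astype(np.uint8)
    n,l,st,ce=cv2.connectedComponentsWithStats(m)
    k=l[r-6:r+6,r-6:r+6].ravel();k=k[k>0]; b=np.bincount(k).argmax() if len(k) else 1
    m=(l==b).astype(np.float32)
    s=8
    def ren(q):
        im=np.zeros((2*r*s,2*r*s),np.uint8);C,Sn=np.cos(q[2]),np.sin(q[2])
        for P in M[model]:
            W=np.c_[q[0]+C*P[:,0]-Sn*P[:,1],q[1]+Sn*P[:,0]+C*P[:,1],P[:,2]+zoff]
            px=(w2pix(p,W)-[u0,v0]+.5)*s-.5
            cv2.fillConvexPoly(im,cv2.convexHull(np.round(px).astype(np.int32)),255)
        return cv2.resize(im,(2*r,2*r),interpolation=cv2.INTER_AREA)/255.
    f=lambda q:np.abs(cv2.GaussianBlur(ren(q)-m,(0,0),.7)).sum()
    best=None
    for da in(-.12,0,.12):
        x=np.array(x0,float);x[2]+=da
        S=np.vstack([x,x+[12,0,0],x+[0,12,0],x+[0,0,.15]])
        R=minimize(f,x,method="Nelder-Mead",options=dict(initial_simplex=S,xatol=.02,fatol=.01))
        if best is None or R.fun<best.fun: best=R
    return best.x.round(3),round(best.fun,1),int(m.sum())
E
python3 - <<'E'
from fit import *
for n in("top","side"):
    p=get_image(n); print(n)
    for nm,mo,k,x0 in [("ratchet","ratchet","grey",(407,302,.2)),("ratchet_tray","tray","tray",(428,156,-.15)),("clip_tray","tray","tray",(445,-144,-.15)),("brush_tray","tray","tray",(662,-146,-.05)),("cradle","tray","grey",(450,-2,.15)),("charger","charger","grey",(655,3,.2)),("brush","brush","green",(598,306,-.4))]:
        print(nm,*fit(p,mo,k,x0))
    if n=="top":
        g=lambda L:[[340+(u-400+.5)/5-.5,110+(v-300+.5)/5-.5] for u,v in L]
        print("pivot",pix2w(p,g([(628,453)]),24).round(1),"tip",pix2w(p,g([(587,386)]),18).round(1),"ends",pix2w(p,g([(623,541),(696,508)]),17).round(1))
E
```

```text
top
ratchet [3.96441e+02 3.04343e+02 2.61000e-01] 56.1 386
ratchet_tray [ 4.32014e+02  1.57279e+02 -2.29000e-01] 275.0 1450
clip_tray [ 4.47868e+02 -1.41854e+02 -2.03000e-01] 226.9 1516
brush_tray [ 6.64120e+02 -1.45308e+02 -1.44000e-01] 196.8 1424
cradle [4.50893e+02 2.30900e+00 1.30000e-01] 73.5 1642
charger [6.68625e+02 2.18200e+00 1.86000e-01] 152.4 824
brush [ 6.17950e+02  3.00359e+02 -4.38000e-01] 43.5 289
pivot [[ 623.9 -295.3   24. ]] tip [[ 669.2 -275.3   18. ]] ends [[ 570.6 -290.2   17. ]
 [ 590.  -336.    17. ]]
side
ratchet [3.96469e+02 3.04564e+02 2.24000e-01] 128.8 526
ratchet_tray [ 4.33669e+02  1.51143e+02 -2.13000e-01] 542.6 775
clip_tray [ 4.52710e+02 -1.50948e+02 -2.34000e-01] 363.0 468
brush_tray [ 6.66467e+02 -1.49434e+02 -1.75000e-01] 262.0 422
cradle [ 4.51585e+02 -2.36000e-01  1.31000e-01] 53.0 980
charger [ 6.69043e+02 -4.63000e-01  1.79000e-01] 110.8 611
brush [ 6.18319e+02  2.99335e+02 -4.70000e-01] 34.0 313
```

```bash
python3 - <<'E'
s=open("fit.py").read()
s=s.replace("""    s=8
""","""    if model!="ratchet":
        hu=cv2.convexHull(cv2.findNonZero(m.astype(np.uint8))); m=cv2.fillConvexPoly(np.zeros(m.shape,np.uint8),hu,1).astype(np.float32)
    s=8
""").replace("(V<80)|((S>215)&(V>190)&(H>22)&(H<35))","(V<80)|((S>200)&(H>=24)&(H<35))|((S<70)&(V<110))")
open("fit.py","w").write(s)
E
python3 - <<'E'
from fit import *
ims=[]
for n in("top","side"):
    p=get_image(n); print(n); im=cv2.resize(p["img"][:,:,::-1],None,fx=4,fy=4,interpolation=cv2.INTER_CUBIC)
    for nm,mo,k,x0 in [("ratchet_tray","tray","tray",(428,156,-.2)),("clip_tray","tray","tray",(445,-144,-.2)),("brush_tray","tray","tray",(662,-146,-.1)),("charger","charger","grey",(665,1,.18)),("cradle","tray","grey",(450,-2,.15)),("ratchet","ratchet","grey",(400,304,.2)),("brush","brush","green",(618,300,-.4))]:
        r=fit(p,mo,k,x0); print(nm,*r); q=r[0]
        C,S=np.cos(q[2]),np.sin(q[2])
        for P in M[mo]:
            W=np.c_[q[0]+C*P[:,0]-S*P[:,1],q[1]+S*P[:,0]+C*P[:,1],P[:,2]]
            cv2.polylines(im,[cv2.convexHull(np.round(w2pix(p,W)*4+1.5).astype(np.int32))],True,(255,0,255),1)
    ims.append(im[480:1080,600:1400] if n=="top" else im[480:1080,600:1200])
cv2.imwrite("pics/ov_top.png",ims[0])
h=cv2.cvtColor(get_image("top")["img"],cv2.COLOR_RGB2HSV)
for uv in[(239,209),(225,215),(335,131),(231,230)]: print(uv,h[uv[1],uv[0]])
E
```

```text
top
ratchet_tray [ 4.30586e+02  1.56172e+02 -2.10000e-01] 54.9 1675
clip_tray [ 4.48063e+02 -1.41644e+02 -2.09000e-01] 43.7 1714
brush_tray [ 6.63613e+02 -1.45476e+02 -1.37000e-01] 48.5 1589
charger [6.67636e+02 1.28100e+00 2.00000e-01] 64.9 918
cradle [4.51245e+02 2.35100e+00 1.29000e-01] 39.4 1718
ratchet [3.96077e+02 3.04446e+02 2.56000e-01] 54.3 388
brush [ 6.18196e+02  3.00490e+02 -4.47000e-01] 21.7 311
side
ratchet_tray [ 4.32107e+02  1.53951e+02 -2.29000e-01] 81.4 1243
clip_tray [ 4.49570e+02 -1.45086e+02 -2.31000e-01] 61.8 778
brush_tray [ 6.65982e+02 -1.49181e+02 -1.59000e-01] 48.4 638
charger [ 6.69387e+02 -4.16000e-01  2.00000e-01] 38.7 694
cradle [4.51824e+02 3.69000e-01 1.29000e-01] 24.1 1040
ratchet [3.96752e+02 3.04693e+02 2.23000e-01] 130.3 525
brush [ 6.18098e+02  3.00089e+02 -4.63000e-01] 21.4 334
(239, 209) [ 28 255 249]
(225, 215) [20 13 57]
(335, 131) [ 27 255 247]
(231, 230) [ 28 255 249]
```

View pics/ov_top.png

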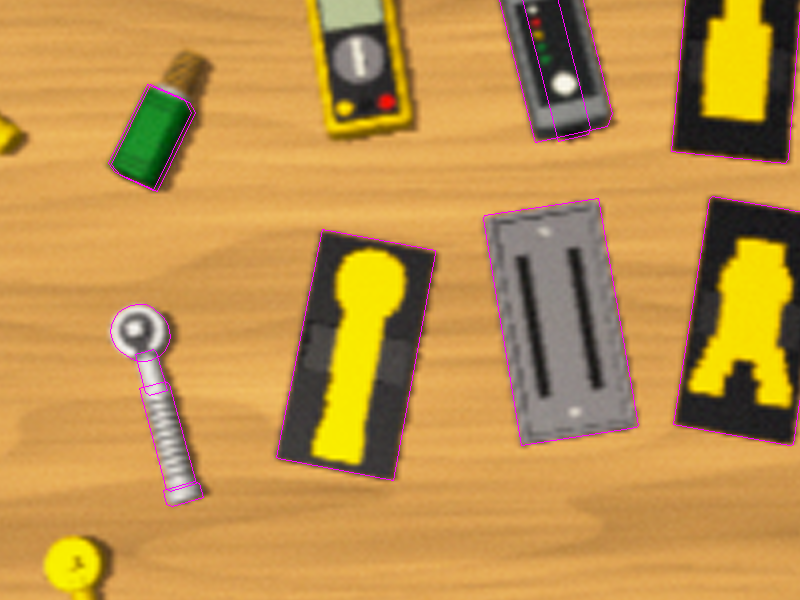

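```bash
cat > go.py <<'E'
import sys
from h import *
def go(x,y,z,yaw):
    o=observe(); R=np.array(o["tcp_rot"]); p=np.array(o["position"])
    dp=R.T@(np.array([x,y,z])-p)
    cy=np.arctan2(R[1,0],R[0,0]); d=(yaw-cy+np.pi/2)%np.pi-np.pi/2
    Rt=np.array([[np.cos(cy+d),np.sin(cy+d),0],[np.sin(cy+d),-np.cos(cy+d),0],[0,0,-1]])
    rv=cv2.Rodrigues(R.T@Rt)[0].ravel()*180/np.pi
    print("t",round(o["t"],2),"dp",dp.round(1),"rot",rv.round(2),"|",p.round(1),"w",round(o["width"],1),"j",np.round(o["joints"],2))
if __name__=="__main__":
    a=list(map(float,sys.argv[1:]))
    for i in range(0,len(a),4): go(*a[i:i+4])
E
python3 go.py 550 -200 200 .245  396.4 304.5 120 .245
```

```text
t 1.4 dp [ 451.9 -303.1   22.5] rot [ 0.   -0.    5.43] | [ 225.  -636.4  222.6] w 86.8 j [ 1.2   0.47 -0.05  1.53  0.02  1.14 -0.08]
t 1.4 dp [ 475.2 -830.   102.5] rot [ 0.   -0.    5.43] | [ 225.  -636.4  222.6] w 86.8 j [ 1.2   0.47 -0.05  1.53  0.02  1.14 -0.08]
```

Request:
servo_tool:
  commands:
    - {"dp": [452, -303, 22], "rotation": [0, 0, 5.4]}
    - {"dp": [452, -303, 22], "rotation": [0, 0, 5.4]}
    - {"dp": [452, -303, 22], "rotation": [0, 0, 5.4]}
    - {"dp": [452, -303, 22], "rotation": [0, 0, 5.4]}
    - {"dp": [452, -303, 22], "rotation": [0, 0, 5.4]}
    - {"dp": [452, -303, 22], "rotation": [0, 0, 5.4]}
    - {"dp": [452, -303, 22], "rotation": [0, 0, 5.4]}
    - {"dp": [452, -303, 22], "rotation": [0, 0, 5.4]}
    - {"dp": [452, -303, 22], "rotation": [0, 0, 5.4]}
  gripper: -0.5

```text
t: 2.52
position: [551.9, -197.0, 200.8]
tcp_rot: [[0.969, 0.246, 0.001], [0.246, -0.969, 0.001], [0.001, -0.0, -1.0]]
contact_force: [0.2, -1.1, 0.3]
width: 65.2
grip_force: 0.0
```

```bash
python3 go.py 396.4 304.5 80 .245
```

```text
t 2.52 dp [ -27.5 -524.3  120.9] rot [-0.02 -0.07  0.2 ] | [ 551.9 -197.   200.8] w 65.2 j [ 0.45  0.36 -0.24  1.77  0.09  1.03 -1.14]
```

Request:
servo_tool:
  commands:
    - {"dp": [-27.5, -524, 121], "rotation": [0, 0, 0]}
    - {"dp": [-27.5, -524, 121], "rotation": [0, 0, 0]}
    - {"dp": [-27.5, -524, 121], "rotation": [0, 0, 0]}
    - {"dp": [-27.5, -524, 121], "rotation": [0, 0, 0]}
    - {"dp": [-27.5, -524, 121], "rotation": [0, 0, 0]}
    - {"dp": [-27.5, -524, 121], "rotation": [0, 0, 0]}
    - {"dp": [-27.5, -524, 121], "rotation": [0, 0, 0]}
    - {"dp": [-27.5, -524, 121], "rotation": [0, 0, 0]}
    - {"dp": [-27.5, -524, 121], "rotation": [0, 0, 0]}
    - {"dp": [-27.5, -524, 121], "rotation": [0, 0, 0]}

```text
t: 3.78
position: [394.4, 304.9, 79.3]
tcp_rot: [[0.968, 0.249, -0.001], [0.249, -0.968, 0.001], [-0.001, -0.002, -1.0]]
contact_force: [0.5, -0.9, -0.4]
width: 65.2
grip_force: 0.0
```

```bash
python3 go.py 396.4 304.5 3.5 .245
```

```text
t 3.77 dp [ 1.9  1.  75.8] rot [-0.09  0.03  0.4 ] | [394.4 304.9  79.3] w 65.2 j [-0.4   0.4  -0.43  2.06  0.25  0.72 -2.3 ]
```

Request:
servo_tool:
  commands:
    - {"dp": [2, 1, 40], "rotation": [0, 0, 0.4]}
    - {"dp": [2, 1, 62], "rotation": [0, 0, 0.4]}
    - {"dp": [2, 1, 72], "rotation": [0, 0, 0.4]}
    - {"dp": [2, 1, 76], "rotation": [0, 0, 0.4]}
    - {"dp": [2, 1, 76], "rotation": [0, 0, 0.4]}

```text
t: 4.4
position: [398.9, 301.0, 4.0]
tcp_rot: [[0.972, 0.236, 0.001], [0.236, -0.972, 0.0], [0.001, -0.0, -1.0]]
contact_force: [-0.0, 0.3, 0.5]
width: 65.3
grip_force: 0.0
```

Request:
servo_tool:
  commands:
    - {"dp": [0, 0, 0], "rotation": [0, 0, 0]}
    - {"dp": [0, 0, 0], "rotation": [0, 0, 0]}
    - {"dp": [0, 0, 0], "rotation": [0, 0, 0]}
    - {"dp": [0, 0, 0], "rotation": [0, 0, 0]}
    - {"dp": [0, 0, 0], "rotation": [0, 0, 0]}
    - {"dp": [0, 0, 0], "rotation": [0, 0, 0]}
  gripper: 1
  grip_force: 30

```text
t: 5.15
position: [398.3, 301.8, 3.7]
tcp_rot: [[0.972, 0.237, 0.0], [0.237, -0.972, 0.001], [0.001, -0.001, -1.0]]
contact_force: [-0.0, 2.1, 0.0]
width: 19.0
grip_force: 30.0
```

Request:
servo_tool:
  commands:
    - {"dp": [0, 0, -10], "rotation": [0, 0, 0]}
    - {"dp": [0, 0, -40], "rotation": [0, 0, 0]}
    - {"dp": [0, 0, -80], "rotation": [0, 0, 0]}
    - {"dp": [0, 0, -80], "rotation": [0, 0, 0]}

```text
t: 5.65
position: [399.9, 301.9, 86.2]
tcp_rot: [[0.972, 0.236, 0.005], [0.236, -0.972, 0.003], [0.005, -0.002, -1.0]]
contact_force: [0.2, 0.3, -3.4]
width: 19.2
grip_force: 30.0
```

```bash
python3 go.py 431.3 155.1 60 -.218
```

```text
t 5.65 dp [ -4.2 150.1  25.9] rot [-0.16 -0.28 26.13] | [399.9 301.9  86.2] w 19.2 j [-0.38  0.4  -0.43  2.06  0.24  0.73 -2.3 ]
```

Request:
servo_tool:
  commands:
    - {"dp": [-4, 150, 26], "rotation": [0, 0, 26.1]}
    - {"dp": [-4, 150, 26], "rotation": [0, 0, 26.1]}
    - {"dp": [-4, 150, 26], "rotation": [0, 0, 26.1]}
    - {"dp": [-4, 150, 26], "rotation": [0, 0, 26.1]}
    - {"dp": [-4, 150, 26], "rotation": [0, 0, 26.1]}
    - {"dp": [-4, 150, 26], "rotation": [0, 0, 26.1]}

```text
t: 6.4
position: [429.6, 156.0, 57.6]
tcp_rot: [[0.977, -0.212, 0.0], [-0.212, -0.977, 0.001], [-0.0, -0.001, -1.0]]
contact_force: [0.2, 0.2, -3.5]
width: 19.0
grip_force: 30.0
```

```bash
python3 go.py 431.3 155.1 28 -.218
python3 - <<'E'
from h import *
from fit import M
a=get_image("top");b=get_image("side");o=observe()
R=np.array(o["tcp_rot"]);p=np.array(o["position"]);ims=[]
for q in(a,b):
    c=w2pix(q,[p])[0].astype(int); im=cv2.resize(q["img"][c[1]-45:c[1]+45,c[0]-30:c[0]+30,::-1],None,fx=6,fy=6,interpolation=cv2.INTER_CUBIC)
    yaw=np.arctan2(R[1,0],R[0,0]);C,S=np.cos(yaw),np.sin(yaw)
    for P in M["ratchet"]:
        W=np.c_[p[0]+C*P[:,0]-S*P[:,1],p[1]+S*P[:,0]+C*P[:,1],P[:,2]+p[2]-3.7]
        cv2.polylines(im,[cv2.convexHull(np.round((w2pix(q,W)-c+[30,45]+.5)*6-.5).astype(np.int32))],True,(255,0,255),1)
    ims.append(im)
cv2.imwrite("pics/r_hold.png",np.hstack(ims))
E
```

```text
t 6.4 dp [ 1.8  0.5 29.6] rot [-0.05  0.    0.24] | [429.6 156.   57.6] w 19.0 j [-0.2   0.37 -0.29  2.18  0.18  0.62 -2.4 ]
```

View pics/r_hold.png

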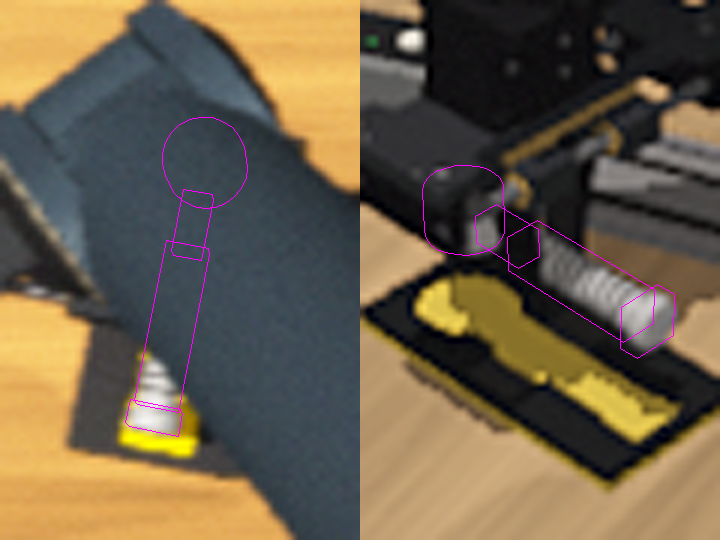

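Request:
servo_tool:
  commands:
    - {"dp": [3, 0.5, 20], "rotation": [0, 0, 0.2]}
    - {"dp": [3, 0.5, 30], "rotation": [0, 0, 0.2]}
    - {"dp": [3, 0.5, 36], "rotation": [0, 0, 0.2]}
    - {"dp": [3, 0.5, 40], "rotation": [0, 0, 0.2]}
    - {"dp": [3, 0.5, 43], "rotation": [0, 0, 0.2]}
    - {"dp": [3, 0.5, 43], "rotation": [0, 0, 0.2]}
    - {"dp": [3, 0.5, 43], "rotation": [0, 0, 0.2]}

```text
t: 7.38
position: [432.9, 153.3, 14.7]
tcp_rot: [[0.976, -0.219, 0.001], [-0.219, -0.976, 0.0], [0.0, -0.0, -1.0]]
contact_force: [0.6, 0.2, -2.9]
width: 19.1
grip_force: 30.0
```

```bash
python3 go.py 432.5 154.8 8.7 -.218
```

```text
t 7.38 dp [-0.7 -1.4  6. ] rot [-0.01 -0.03 -0.14] | [432.9 153.3  14.7] w 19.1 j [-0.22  0.45 -0.25  2.2   0.22  0.52 -2.44]
```

Request:
servo_tool:
  commands:
    - {"dp": [-0.7, -1.4, 2], "rotation": [0, 0, 0]}
    - {"dp": [-0.7, -1.4, 4], "rotation": [0, 0, 0]}
    - {"dp": [-0.7, -1.4, 5], "rotation": [0, 0, 0]}
    - {"dp": [-0.7, -1.4, 6], "rotation": [0, 0, 0]}
    - {"dp": [-0.7, -1.4, 6.3], "rotation": [0, 0, 0]}
    - {"dp": [-0.7, -1.4, 6.3], "rotation": [0, 0, 0]}

```text
t: 8.12
position: [432.3, 154.7, 8.6]
tcp_rot: [[0.976, -0.219, 0.0], [-0.219, -0.976, -0.0], [0.0, 0.0, -1.0]]
contact_force: [-2.1, 0.1, 5.2]
width: 18.9
grip_force: 30.0
```

Request:
servo_tool:
  commands:
    - {"dp": [0, 0, 0], "rotation": [0, 0, 0]}
    - {"dp": [0, 0, 0], "rotation": [0, 0, 0]}
    - {"dp": [0, 0, 0], "rotation": [0, 0, 0]}
    - {"dp": [0, 0, -10], "rotation": [0, 0, 0]}
    - {"dp": [0, 0, -50], "rotation": [0, 0, 0]}
    - {"dp": [0, 0, -100], "rotation": [0, 0, 0]}
    - {"dp": [0, 0, -100], "rotation": [0, 0, 0]}
  gripper: 0.1

```text
t: 9.0
position: [435.2, 156.0, 112.2]
tcp_rot: [[0.976, -0.219, 0.009], [-0.219, -0.976, 0.003], [0.008, -0.005, -1.0]]
contact_force: [-0.8, -0.1, -0.8]
width: 39.4
grip_force: 0.0
```

```bash
python3 go.py 625 -297 100 .402
```

```text
t 9.0 dp [284.3 400.5  12.5] rot [ -0.13  -0.52 -35.68] | [435.2 156.  112.2] w 39.4 j [-0.16  0.28 -0.32  2.13  0.13  0.74 -2.36]
```

Request:
servo_tool:
  commands:
    - {"dp": [200, 280, 10], "rotation": [0, 0, -35.6]}
    - {"dp": [200, 280, 10], "rotation": [0, 0, -35.6]}
    - {"dp": [200, 280, 10], "rotation": [0, 0, -35.6]}
    - {"dp": [200, 280, 10], "rotation": [0, 0, -35.6]}
    - {"dp": [200, 280, 10], "rotation": [0, 0, -35.6]}
    - {"dp": [200, 280, 10], "rotation": [0, 0, -35.6]}
    - {"dp": [200, 280, 10], "rotation": [0, 0, -35.6]}
    - {"dp": [200, 280, 10], "rotation": [0, 0, -35.6]}
  gripper: -0.5

```text
t: 10.0
position: [565.4, -161.3, 97.4]
tcp_rot: [[0.921, 0.391, -0.002], [0.391, -0.921, 0.001], [-0.001, -0.002, -1.0]]
contact_force: [0.4, -0.7, 0.2]
width: 65.2
grip_force: 0.0
```

```bash
python3 go.py 625 -297 60 .402
python3 - <<'E'
from fit import *
a=get_image("top");b=get_image("side")
for q in(a,b): print(fit(q,"ratchet","grey",(431,155,-.22),5))
def cr(q,X,r=26):
    c=w2pix(q,[X])[0].astype(int); print(c-r)
    return cv2.resize(q["img"][c[1]-r:c[1]+r,c[0]-r:c[0]+r,::-1],(300,300),interpolation=cv2.INTER_CUBIC)
cv2.imwrite("pics/s1.png",np.vstack([np.hstack([cr(q,X) for q in(a,b)]) for X in((431,155,5),(625,-297,15))]))
E
```

```text
t 10.0 dp [  1.9 148.2  37.2] rot [-0.1   0.06 -0.04] | [ 565.4 -161.3   97.4] w 65.2 j [ 0.44  0.49 -0.31  1.85  0.19  0.84 -1.13]
(array([ 4.32187e+02,  1.53375e+02, -2.03000e-01]), np.float64(455.5), 745)
(array([ 4.30776e+02,  1.46529e+02, -1.48000e-01]), np.float64(111.2), 576)
[213 181]
[226 192]
[358 114]
[248 113]
```

View pics/s1.png

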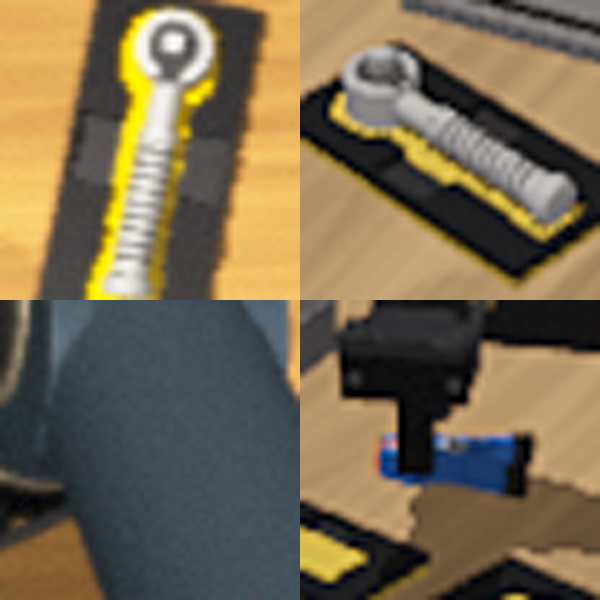

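Request:
servo_tool:
  commands:
    - {"dp": [2, 148, 37], "rotation": [0, 0, 0]}
    - {"dp": [2, 148, 37], "rotation": [0, 0, 0]}
    - {"dp": [2, 148, 37], "rotation": [0, 0, 0]}
    - {"dp": [2, 148, 37], "rotation": [0, 0, 0]}
    - {"dp": [2, 148, 37], "rotation": [0, 0, 0]}

```text
t: 10.72
position: [626.0, -294.7, 61.5]
tcp_rot: [[0.919, 0.393, -0.0], [0.393, -0.919, 0.002], [0.0, -0.002, -1.0]]
contact_force: [-0.1, 0.2, 0.5]
width: 64.9
grip_force: 0.0
```

```bash
python3 - <<'E'
from h import *
q=get_image("side")
print(w2pix(q,[(625,-297,24),(624,-295,24)]),pix2w(q,[(274.9,137.8)],24))
E
python3 go.py 625 -297 4 .402
```

```text
[[274.13621328 137.5722516 ]
 [274.09415604 137.83059657]] [[ 621.41785269 -296.93025695   24.        ]]
t 10.78 dp [-2.   1.8 57.8] rot [-0.07 -0.04  0.14] | [ 626.1 -294.6   61.8] w 65.2 j [ 0.56  0.67 -0.27  1.61  0.21  0.89 -0.96]
```

Request:
servo_tool:
  commands:
    - {"dp": [-3, 1.5, 25], "rotation": [0, 0, 0]}
    - {"dp": [-3, 1.5, 45], "rotation": [0, 0, 0]}
    - {"dp": [-3, 1.5, 54], "rotation": [0, 0, 0]}
    - {"dp": [-3, 1.5, 58], "rotation": [0, 0, 0]}
    - {"dp": [-3, 1.5, 58], "rotation": [0, 0, 0]}

```text
t: 11.4
position: [624.0, -300.1, 3.4]
tcp_rot: [[0.921, 0.39, 0.0], [0.39, -0.921, -0.0], [0.0, 0.0, -1.0]]
contact_force: [0.4, 0.1, -0.3]
width: 65.3
grip_force: 0.0
```

Request:
servo_tool:
  commands:
    - {"dp": [0, 0, 0], "rotation": [0, 0, 0]}
    - {"dp": [0, 0, 0], "rotation": [0, 0, 0]}
    - {"dp": [0, 0, 0], "rotation": [0, 0, 0]}
    - {"dp": [0, 0, 0], "rotation": [0, 0, 0]}
    - {"dp": [0, 0, 0], "rotation": [0, 0, 0]}
  gripper: 1
  grip_force: 20

```text
t: 12.02
position: [623.6, -300.0, 3.4]
tcp_rot: [[0.921, 0.39, -0.0], [0.39, -0.921, 0.0], [-0.0, -0.0, -1.0]]
contact_force: [-1.2, 0.7, 2.2]
width: 34.3
grip_force: 18.4
```

Request:
servo_tool:
  commands:
    - {"dp": [0, 0, -10], "rotation": [0, 0, 0]}
    - {"dp": [0, 0, -40], "rotation": [0, 0, 0]}
    - {"dp": [0, 0, -80], "rotation": [0, 0, 0]}
    - {"dp": [0, 0, -80], "rotation": [0, 0, 0]}
    - {"dp": [0, 0, -80], "rotation": [0, 0, 0]}

```text
t: 12.65
position: [623.2, -300.4, 83.1]
tcp_rot: [[0.921, 0.39, -0.0], [0.39, -0.921, -0.0], [-0.0, -0.0, -1.0]]
contact_force: [-1.2, 0.7, -0.5]
width: 34.2
grip_force: 18.4
```

```bash
python3 go.py 448.8 -143.4 60 -.22
```

```text
t 12.65 dp [ -99.4 -212.6   23.2] rot [1.000e-02 3.000e-02 3.557e+01] | [ 623.2 -300.4   83.1] w 34.2 j [ 0.57  0.64 -0.28  1.6   0.21  0.93 -0.95]
```

Request:
servo_tool:
  commands:
    - {"dp": [-99, -212, 23], "rotation": [0, 0, 35.6]}
    - {"dp": [-99, -212, 23], "rotation": [0, 0, 35.6]}
    - {"dp": [-99, -212, 23], "rotation": [0, 0, 35.6]}
    - {"dp": [-99, -212, 23], "rotation": [0, 0, 35.6]}
    - {"dp": [-99, -212, 23], "rotation": [0, 0, 35.6]}
    - {"dp": [-99, -212, 23], "rotation": [0, 0, 35.6]}
    - {"dp": [-99, -212, 23], "rotation": [0, 0, 35.6]}

```text
t: 13.52
position: [450.8, -144.6, 60.1]
tcp_rot: [[0.976, -0.22, 0.001], [-0.22, -0.976, -0.0], [0.001, 0.0, -1.0]]
contact_force: [-1.0, -1.1, 0.2]
width: 34.5
grip_force: 18.4
```

```bash
python3 go.py 448.8 -143.4 30 -.22
python3 - <<'E'
from h import *
a=get_image("top");b=get_image("side");o=observe()
R=np.array(o["tcp_rot"]);p=np.array(o["position"]);ims=[];yaw=np.arctan2(R[1,0],R[0,0]);C,S=np.cos(yaw),np.sin(yaw)
P=np.array([[55,0,12],[-55,31,12],[-55,-31,12],[16,16,24],[16,-16,24],[-16,-16,24],[-16,16,24]])
for q in(a,b):
    c=w2pix(q,[p])[0].astype(int); im=cv2.resize(q["img"][c[1]-35:c[1]+35,c[0]-35:c[0]+35,::-1],(400,400),interpolation=cv2.INTER_CUBIC);f=400/70
    W=np.c_[p[0]+C*P[:,0]-S*P[:,1],p[1]+S*P[:,0]+C*P[:,1],P[:,2]+p[2]-3.4]
    g=((w2pix(q,W)-c+35.5)*f-.5).round().astype(int)
    for u in g[:3]: cv2.circle(im,tuple(map(int,u)),4,(255,0,255),1)
    cv2.polylines(im,[g[3:]],True,(255,0,255),1)
    ims.append(im)
cv2.imwrite("pics/c_hold.png",np.hstack(ims))
E
```

```text
t 13.53 dp [-2.3 -0.8 30.1] rot [ 0.01 -0.05 -0.09] | [ 450.8 -144.6   60.1] w 34.5 j [ 0.36  0.38 -0.16  2.14  0.1   0.63 -1.67]
```

View pics/c_hold.png

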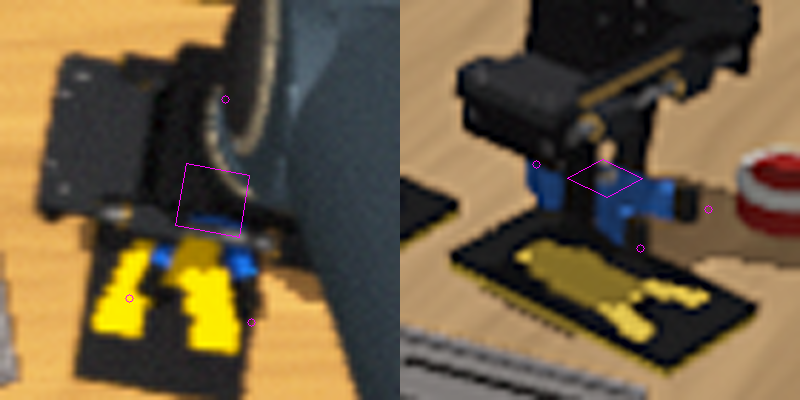

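Run:
```python
from h import *
a=get_image("top");b=get_image("side");o=observe()
R=np.array(o["tcp_rot"]);p=np.array(o["position"]);ims=[];yaw=np.arctan2(R[1,0],R[0,0]);C,S=np.cos(yaw),np.sin(yaw)
P=np.array([[48,0,12],[-47,25,12],[-47,-25,12],[-16,16,24],[-16,-16,24],[-16,-16,0],[-16,16,0]])
for q in(a,b):
    W=np.c_[p[0]+C*P[:,0]-S*P[:,1],p[1]+S*P[:,0]+C*P[:,1],P[:,2]+p[2]-3.4]
    c=w2pix(q,W).mean(0).astype(int); im=q["img"][c[1]-20:c[1]+20,c[0]-20:c[0]+20,::-1]
    im=(255*(im/255.)**.5).astype(np.uint8); im=cv2.resize(im,(400,400),interpolation=cv2.INTER_CUBIC);f=10
    g=((w2pix(q,W)-c+20.5)*f-.5).round().astype(int)
    for u in g[:3]: cv2.circle(im,tuple(map(int,u)),5,(255,0,255),1)
    cv2.polylines(im,[g[3:]],True,(255,0,255),1)
    ims.append(im)
cv2.imwrite("pics/c_hold2.png",np.hstack(ims))
```

```text
(no output)
```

View pics/c_hold2.png

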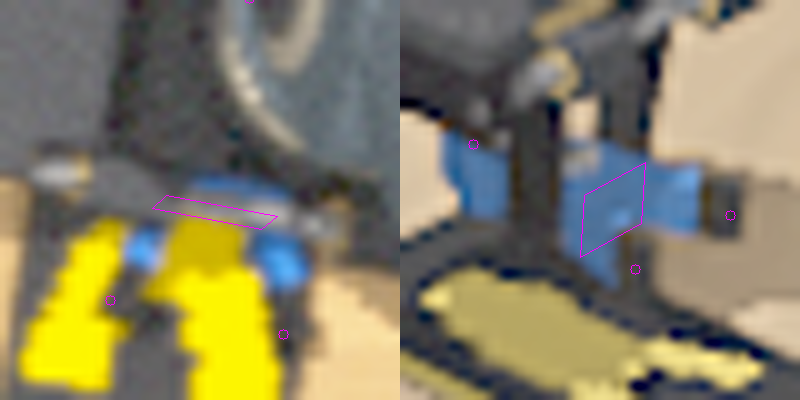

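Request:
servo_tool:
  commands:
    - {"dp": [-6.8, -0.8, 20], "rotation": [0, 0, 0]}
    - {"dp": [-6.8, -0.8, 33], "rotation": [0, 0, 0]}
    - {"dp": [-6.8, -0.8, 40], "rotation": [0, 0, 0]}
    - {"dp": [-6.8, -0.8, 43], "rotation": [0, 0, 0]}
    - {"dp": [-6.8, -0.8, 43], "rotation": [0, 0, 0]}
    - {"dp": [-6.8, -0.8, 43], "rotation": [0, 0, 0]}

```text
t: 14.48
position: [443.8, -141.6, 17.6]
tcp_rot: [[0.976, -0.219, 0.001], [-0.219, -0.976, -0.0], [0.001, 0.0, -1.0]]
contact_force: [-1.5, 0.6, -0.2]
width: 34.3
grip_force: 18.4
```

```bash
python3 go.py 444.4 -142.4 8.4 -.22
python3 - <<'E'
from h import *
a=get_image("top");b=get_image("side");ims=[]
for q in(a,b):
    c=w2pix(q,[(445,-143,15)])[0].astype(int)
    im=q["img"][c[1]-30:c[1]+30,c[0]-30:c[0]+30,::-1]
    im=(255*(im/255.)**.5).astype(np.uint8); ims.append(cv2.resize(im,(400,400),interpolation=cv2.INTER_CUBIC))
cv2.imwrite("pics/c_low.png",np.hstack(ims))
E
```

```text
t 14.47 dp [0.8 0.7 9.2] rot [ 0.01 -0.05 -0.02] | [ 443.8 -141.6   17.6] w 34.3 j [ 0.34  0.44 -0.15  2.19  0.13  0.52 -1.7 ]
```

View pics/c_low.png

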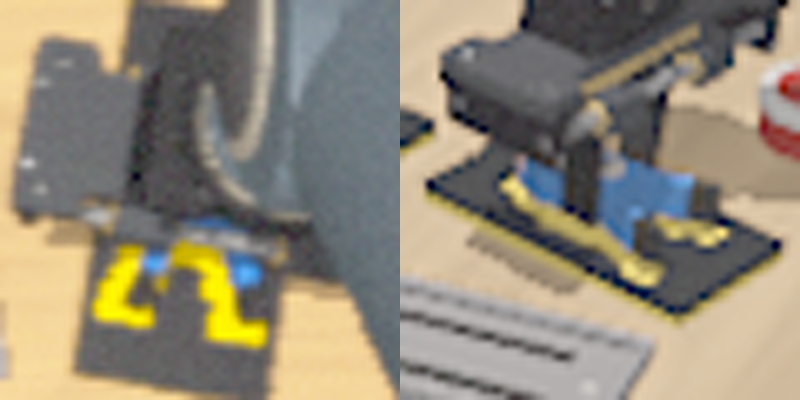

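Request:
servo_tool:
  commands:
    - {"dp": [0.4, 0, 2], "rotation": [0, 0, 0]}
    - {"dp": [0.4, 0, 4], "rotation": [0, 0, 0]}
    - {"dp": [0.4, 0, 6], "rotation": [0, 0, 0]}
    - {"dp": [0.4, 0, 6], "rotation": [0, 0, 0]}
    - {"dp": [0.4, 0, 6], "rotation": [0, 0, 0]}

```text
t: 15.2
position: [443.7, -141.5, 11.2]
tcp_rot: [[0.976, -0.219, 0.0], [-0.219, -0.976, -0.0], [0.0, 0.0, -1.0]]
contact_force: [-0.5, 0.6, -0.5]
width: 34.1
grip_force: 18.4
```

Run:
```python
from h import *
o=observe(); print(o["contact_force"],o["position"],o["moment"])
a=get_image("top");b=get_image("side");ims=[]
for q in(a,b):
    c=w2pix(q,[(420,-140,10)])[0].astype(int)
    im=q["img"][c[1]-18:c[1]+18,c[0]-18:c[0]+18,::-1]
    im=(255*(im/255.)**.5).astype(np.uint8); ims.append(cv2.resize(im,(400,400),interpolation=cv2.INTER_CUBIC))
cv2.imwrite("pics/c_low2.png",np.hstack(ims))
```

```text
[-0.47935054  0.57406109 -0.49288449] [ 443.74573451 -141.52780922   11.222211  ] [ 0.0516746   0.07973813 -0.01377231]
```

View pics/c_low2.png

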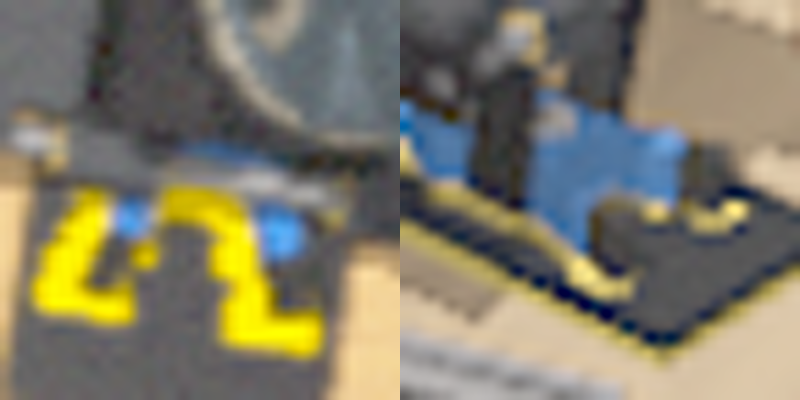

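Request:
servo_tool:
  commands:
    - {"dp": [-1.5, -2, 0], "rotation": [0, 0, 0]}
    - {"dp": [-1.5, -2, 1], "rotation": [0, 0, 0]}
    - {"dp": [-1.5, -2, 2], "rotation": [0, 0, 0]}
    - {"dp": [-1.5, -2, 2.5], "rotation": [0, 0, 0]}
    - {"dp": [-1.5, -2, 3], "rotation": [0, 0, 0]}
    - {"dp": [-1.5, -2, 3], "rotation": [0, 0, 0]}

```text
t: 16.05
position: [442.7, -139.3, 8.3]
tcp_rot: [[0.976, -0.219, 0.0], [-0.219, -0.976, -0.0], [0.0, 0.0, -1.0]]
contact_force: [-0.2, -1.3, 2.1]
width: 34.0
grip_force: 18.3
```

Request:
servo_tool:
  commands:
    - {"dp": [0, 0, 0], "rotation": [0, 0, 0]}
    - {"dp": [0, 0, 0], "rotation": [0, 0, 0]}
    - {"dp": [0, 0, 0], "rotation": [0, 0, 0]}
    - {"dp": [0, 0, -10], "rotation": [0, 0, 0]}
    - {"dp": [0, 0, -50], "rotation": [0, 0, 0]}
    - {"dp": [0, 0, -100], "rotation": [0, 0, 0]}
    - {"dp": [0, 0, -110], "rotation": [0, 0, 0]}
    - {"dp": [0, 0, -110], "rotation": [0, 0, 0]}
  gripper: 0.02

```text
t: 17.05
position: [442.9, -139.4, 119.0]
tcp_rot: [[0.976, -0.219, 0.002], [-0.219, -0.976, -0.001], [0.002, 0.0, -1.0]]
contact_force: [0.1, 0.1, -0.1]
width: 42.5
grip_force: 0.0
```

```bash
python3 go.py 603.7 307.3 110 -.455
```

```text
t 17.05 dp [  59.2 -471.     9. ] rot [ 0.   -0.11 13.43] | [ 442.9 -139.4  119. ] w 42.5 j [ 0.37  0.27 -0.18  2.12  0.07  0.76 -1.65]
```

Request:
servo_tool:
  commands:
    - {"dp": [59, -471, 0], "rotation": [0, 0, -100]}
    - {"dp": [59, -471, 0], "rotation": [0, 0, -100]}
    - {"dp": [59, -471, 0], "rotation": [0, 0, -100]}
    - {"dp": [59, -471, 0], "rotation": [0, 0, -100]}
    - {"dp": [59, -471, 0], "rotation": [0, 0, -100]}
    - {"dp": [59, -471, 0], "rotation": [0, 0, -100]}
    - {"dp": [59, -471, 0], "rotation": [0, 0, -100]}
    - {"dp": [59, -471, 0], "rotation": [0, 0, -100]}
    - {"dp": [59, -471, 0], "rotation": [0, 0, -100]}
    - {"dp": [59, -471, 0], "rotation": [0, 0, -100]}
  gripper: -0.5

```text
t: 18.3
position: [601.9, 307.7, 115.2]
tcp_rot: [[0.042, 0.999, -0.005], [0.999, -0.042, -0.001], [-0.001, -0.005, -1.0]]
contact_force: [-0.1, -0.4, -0.8]
width: 65.3
grip_force: 0.0
```

```bash
python3 go.py 603.7 307.3 110 -.455
python3 - <<'E'
from h import *
a=get_image("top");b=get_image("side");ims=[]
for q in(a,b):
    c=w2pix(q,[(449,-143,15)])[0].astype(int)
    ims.append(cv2.resize(q["img"][c[1]-32:c[1]+32,c[0]-32:c[0]+32,::-1],(400,400),interpolation=cv2.INTER_CUBIC))
cv2.imwrite("pics/c_in.png",np.hstack(ims))
E
```

```text
t 18.3 dp [-0.3  1.9  5.2] rot [ -0.28  -0.08 -66.32] | [601.9 307.7 115.2] w 65.3 j [-0.12  0.66 -0.63  1.6   0.43  1.03 -0.92]
```

View pics/c_in.png

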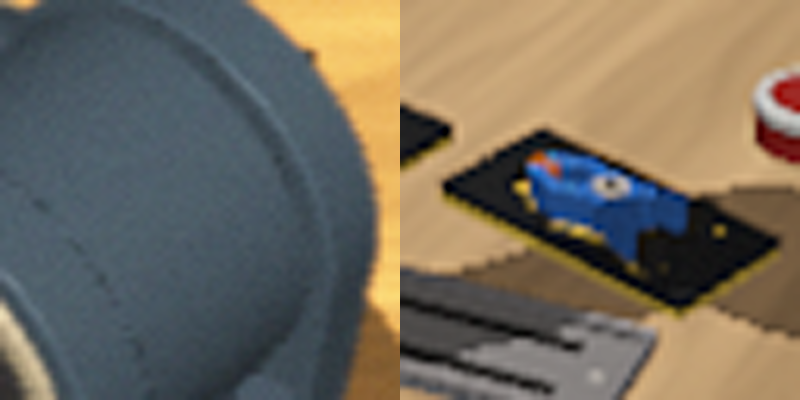

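Request:
servo_tool:
  commands:
    - {"dp": [0, 2, 45], "rotation": [0, 0, -66.3]}
    - {"dp": [0, 2, 45], "rotation": [0, 0, -66.3]}
    - {"dp": [0, 2, 45], "rotation": [0, 0, -66.3]}
    - {"dp": [0, 2, 45], "rotation": [0, 0, -66.3]}
    - {"dp": [0, 2, 45], "rotation": [0, 0, -66.3]}
    - {"dp": [0, 2, 45], "rotation": [0, 0, -66.3]}
    - {"dp": [0, 2, 45], "rotation": [0, 0, -66.3]}
    - {"dp": [0, 2, 45], "rotation": [0, 0, -66.3]}

```text
t: 19.4
position: [604.9, 307.1, 72.5]
tcp_rot: [[-0.895, 0.446, -0.001], [0.446, 0.895, -0.0], [0.001, -0.001, -1.0]]
contact_force: [0.8, 0.3, 0.1]
width: 65.1
grip_force: 0.0
```

```bash
python3 go.py 603.7 307.3 4 -.455
```

```text
t 19.4 dp [ 1.1 -0.3 68.5] rot [-0.05 -0.05 -0.41] | [604.9 307.1  72.5] w 65.1 j [ 0.02  0.79 -0.86  1.62  0.67  1.05  0.06]
```

Request:
servo_tool:
  commands:
    - {"dp": [1, 0, 30], "rotation": [0, 0, -0.4]}
    - {"dp": [1, 0, 52], "rotation": [0, 0, -0.4]}
    - {"dp": [1, 0, 64], "rotation": [0, 0, -0.4]}
    - {"dp": [1, 0, 68], "rotation": [0, 0, -0.4]}
    - {"dp": [1, 0, 68], "rotation": [0, 0, -0.4]}
    - {"dp": [1, 0, 68], "rotation": [0, 0, -0.4]}

```text
t: 20.15
position: [604.9, 308.2, 6.1]
tcp_rot: [[-0.899, 0.437, 0.001], [0.437, 0.899, 0.001], [-0.001, 0.001, -1.0]]
contact_force: [-0.5, -0.5, -0.2]
width: 65.3
grip_force: 0.0
```

Request:
servo_tool:
  commands:
    - {"dp": [0, 0, 0], "rotation": [0, 0, 0]}
    - {"dp": [0, 0, 0], "rotation": [0, 0, 0]}
    - {"dp": [0, 0, 0], "rotation": [0, 0, 0]}
    - {"dp": [0, 0, 0], "rotation": [0, 0, 0]}
    - {"dp": [0, 0, 0], "rotation": [0, 0, 0]}
  gripper: 1
  grip_force: 25

```text
t: 20.78
position: [604.4, 307.8, 5.3]
tcp_rot: [[-0.899, 0.437, 0.0], [0.437, 0.899, -0.0], [-0.0, -0.0, -1.0]]
contact_force: [0.4, -0.9, -0.2]
width: 35.8
grip_force: 25.0
```

```bash
python3 go.py 603.7 307.3 4 -.455
```

```text
t 20.77 dp [ 0.4 -0.7  1.3] rot [-0.    0.01  0.14] | [604.4 307.8   5.3] w 35.8 j [-0.01  0.87 -0.81  1.65  0.74  0.96  0.02]
```

Request:
servo_tool:
  commands:
    - {"dp": [0, 0, -10], "rotation": [0, 0, 0]}
    - {"dp": [0, 0, -40], "rotation": [0, 0, 0]}
    - {"dp": [0, 0, -90], "rotation": [0, 0, 0]}
    - {"dp": [0, 0, -90], "rotation": [0, 0, 0]}
    - {"dp": [0, 0, -90], "rotation": [0, 0, 0]}

```text
t: 21.4
position: [604.2, 307.2, 95.0]
tcp_rot: [[-0.899, 0.437, -0.0], [0.437, 0.899, -0.001], [-0.0, -0.001, -1.0]]
contact_force: [0.1, -0.6, -1.6]
width: 35.6
grip_force: 25.0
```

```bash
python3 go.py 649 -144.9 70 -.148
```

```text
t 21.4 dp [-238.1 -386.9   25.5] rot [-6.000e-02  1.000e-02 -1.746e+01] | [604.2 307.2  95. ] w 35.6 j [ 0.03  0.77 -0.88  1.61  0.65  1.09  0.08]
```

Request:
servo_tool:
  commands:
    - {"dp": [-238, -387, 15], "rotation": [0, 0, -17.5]}
    - {"dp": [-238, -387, 15], "rotation": [0, 0, -17.5]}
    - {"dp": [-238, -387, 15], "rotation": [0, 0, -17.5]}
    - {"dp": [-238, -387, 15], "rotation": [0, 0, -17.5]}
    - {"dp": [-238, -387, 15], "rotation": [0, 0, -17.5]}
    - {"dp": [-238, -387, 15], "rotation": [0, 0, -17.5]}
    - {"dp": [-238, -387, 15], "rotation": [0, 0, -17.5]}
    - {"dp": [-238, -387, 25], "rotation": [0, 0, -17.5]}
    - {"dp": [-238, -387, 25], "rotation": [0, 0, -17.5]}
    - {"dp": [-238, -387, 25], "rotation": [0, 0, -17.5]}

```text
t: 22.65
position: [648.8, -141.2, 70.1]
tcp_rot: [[-0.99, 0.143, -0.001], [0.143, 0.99, 0.002], [0.001, 0.002, -1.0]]
contact_force: [-0.6, 1.5, -1.0]
width: 35.5
grip_force: 25.0
```

```bash
python3 go.py 649 -144.9 10.3 -.148;  python3 - <<'E'
from h import *
from fit import M
a=get_image("top");b=get_image("side");o=observe()
R=np.array(o["tcp_rot"]);p=np.array(o["position"]);ims=[];yaw=np.arctan2(-R[1,0],-R[0,0]);C,S=np.cos(yaw),np.sin(yaw)
for q in(a,b):
    c=w2pix(q,[p])[0].astype(int); im=cv2.resize(q["img"][c[1]-28:c[1]+28,c[0]-28:c[0]+28,::-1],(400,400),interpolation=cv2.INTER_CUBIC);f=400/56
    for P in M["brush"]:
        P=P+[16,0,0]
        W=np.c_[p[0]+C*P[:,0]-S*P[:,1],p[1]+S*P[:,0]+C*P[:,1],P[:,2]+p[2]-5.3]
        cv2.polylines(im,[cv2.convexHull(np.round((w2pix(q,W)-c+28.5)*f-.5).astype(np.int32))],True,(255,0,255),1)
    ims.append(im)
c=w2pix(a,[(449,-143,10)])[0].astype(int)
ims.append(cv2.resize(a["img"][c[1]-32:c[1]+32,c[0]-32:c[0]+32,::-1],(400,400),interpolation=cv2.INTER_CUBIC))
cv2.imwrite("pics/b_hold.png",cv2.resize(np.hstack(ims),(800,267)))
E
```

```text
t 22.65 dp [-0.8 -3.8 59.8] rot [ 0.11 -0.05  0.26] | [ 648.8 -141.2   70.1] w 35.5 j [ 0.76  0.81 -0.95  1.66  0.74  1.07  1.01]
```

View pics/b_hold.png

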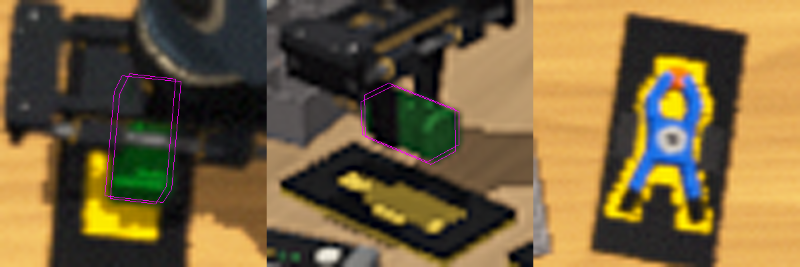

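Request:
servo_tool:
  commands:
    - {"dp": [-0.8, -3.8, 20], "rotation": [0, 0, 0.2]}
    - {"dp": [-0.8, -3.8, 35], "rotation": [0, 0, 0.2]}
    - {"dp": [-0.8, -3.8, 45], "rotation": [0, 0, 0.2]}
    - {"dp": [-0.8, -3.8, 49], "rotation": [0, 0, 0.2]}
    - {"dp": [-0.8, -3.8, 50], "rotation": [0, 0, 0.2]}
    - {"dp": [-0.8, -3.8, 50], "rotation": [0, 0, 0.2]}
    - {"dp": [-0.8, -3.8, 50], "rotation": [0, 0, 0.2]}

```text
t: 23.62
position: [649.7, -148.2, 20.8]
tcp_rot: [[-0.989, 0.15, 0.001], [0.15, 0.989, -0.0], [-0.001, -0.0, -1.0]]
contact_force: [1.2, 0.4, -1.9]
width: 35.3
grip_force: 25.0
```

```bash
python3 go.py 649 -144.9 10.3 -.148
```

```text
t 23.62 dp [ 1.2  3.2 10.5] rot [-0.01  0.05 -0.16] | [ 649.7 -148.2   20.8] w 35.3 j [ 0.74  0.87 -0.9   1.68  0.79  1.    0.97]
```

Request:
servo_tool:
  commands:
    - {"dp": [1, 3, 0], "rotation": [0, 0, 0]}
    - {"dp": [1, 3, 3], "rotation": [0, 0, 0]}
    - {"dp": [1, 3, 6], "rotation": [0, 0, 0]}
    - {"dp": [1, 3, 8], "rotation": [0, 0, 0]}
    - {"dp": [1, 3, 9], "rotation": [0, 0, 0]}
    - {"dp": [1, 3, 10], "rotation": [0, 0, 0]}
    - {"dp": [1, 3, 10.5], "rotation": [0, 0, 0]}
    - {"dp": [1, 3, 10.5], "rotation": [0, 0, 0]}

```text
t: 24.62
position: [648.9, -145.1, 10.3]
tcp_rot: [[-0.989, 0.15, 0.0], [0.15, 0.989, -0.0], [-0.0, -0.0, -1.0]]
contact_force: [-1.4, 0.6, 3.6]
width: 36.1
grip_force: 25.0
```

Request:
servo_tool:
  commands:
    - {"dp": [0, 0, 0], "rotation": [0, 0, 0]}
    - {"dp": [0, 0, 0], "rotation": [0, 0, 0]}
    - {"dp": [0, 0, 0], "rotation": [0, 0, 0]}
    - {"dp": [0, 0, -10], "rotation": [0, 0, 0]}
    - {"dp": [0, 0, -50], "rotation": [0, 0, 0]}
    - {"dp": [0, 0, -90], "rotation": [0, 0, 0]}
    - {"dp": [0, 0, -90], "rotation": [0, 0, 0]}
  gripper: -0.02

```text
t: 25.5
position: [651.5, -144.5, 104.3]
tcp_rot: [[-0.989, 0.15, 0.008], [0.15, 0.989, -0.001], [-0.008, 0.0, -1.0]]
contact_force: [-0.4, 0.5, -0.1]
width: 44.4
grip_force: 0.0
```

```bash
python3 go.py 668.5 0.4 80 .2
```

```text
t 25.5 dp [  5.  145.8  24.4] rot [ -0.06   0.43 -20.08] | [ 651.5 -144.5  104.3] w 44.4 j [ 0.77  0.78 -0.97  1.63  0.71  1.11  1.03]
```

Request:
servo_tool:
  commands:
    - {"dp": [5, 146, 20], "rotation": [0, 0, -20]}
    - {"dp": [5, 146, 20], "rotation": [0, 0, -20]}
    - {"dp": [5, 146, 20], "rotation": [0, 0, -20]}
    - {"dp": [5, 146, 20], "rotation": [0, 0, -20]}
    - {"dp": [5, 146, 20], "rotation": [0, 0, -20]}
    - {"dp": [5, 146, 20], "rotation": [0, 0, -20]}
  gripper: -1

```text
t: 26.25
position: [666.1, -2.9, 79.6]
tcp_rot: [[-0.981, -0.193, 0.0], [-0.193, 0.981, -0.002], [0.0, -0.002, -1.0]]
contact_force: [-0.2, -0.8, -0.2]
width: 86.0
grip_force: 0.0
```

```bash
python3 go.py 668.5 0.4 12 .2
```

```text
t 26.25 dp [-3.   2.9 67.6] rot [-0.09 -0.02 -0.32] | [666.1  -2.9  79.6] w 86.0 j [ 0.58  0.84 -1.02  1.64  0.78  1.12  1.11]
```

Request:
servo_tool:
  commands:
    - {"dp": [-2, 1, 25], "rotation": [0, 0, -0.3]}
    - {"dp": [-2, 1, 48], "rotation": [0, 0, -0.3]}
    - {"dp": [-2, 1, 60], "rotation": [0, 0, -0.3]}
    - {"dp": [-2, 1, 67], "rotation": [0, 0, -0.3]}
    - {"dp": [-2, 1, 67], "rotation": [0, 0, -0.3]}
    - {"dp": [-2, 1, 67], "rotation": [0, 0, -0.3]}

```text
t: 27.0
position: [668.1, 1.7, 13.5]
tcp_rot: [[-0.979, -0.202, 0.001], [-0.202, 0.979, 0.0], [-0.001, -0.0, -1.0]]
contact_force: [0.1, 0.5, -0.6]
width: 87.3
grip_force: 0.0
```

Request:
servo_tool:
  commands:
    - {"dp": [0, 0, 0], "rotation": [0, 0, 0]}
    - {"dp": [0, 0, 0], "rotation": [0, 0, 0]}
    - {"dp": [0, 0, 0], "rotation": [0, 0, 0]}
    - {"dp": [0, 0, 0], "rotation": [0, 0, 0]}
    - {"dp": [0, 0, 0], "rotation": [0, 0, 0]}
  gripper: 1
  grip_force: 40

```text
t: 27.62
position: [667.5, 2.1, 12.9]
tcp_rot: [[-0.979, -0.202, -0.0], [-0.202, 0.979, 0.001], [-0.0, 0.001, -1.0]]
contact_force: [-0.8, 1.7, -0.0]
width: 57.9
grip_force: 40.0
```

Request:
servo_tool:
  commands:
    - {"dp": [0, 0, -10], "rotation": [0, 0, 0]}
    - {"dp": [0, 0, -40], "rotation": [0, 0, 0]}
    - {"dp": [0, 0, -70], "rotation": [0, 0, 0]}
    - {"dp": [0, 0, -70], "rotation": [0, 0, 0]}
    - {"dp": [0, 0, -70], "rotation": [0, 0, 0]}

```text
t: 28.25
position: [666.5, 0.4, 81.1]
tcp_rot: [[-0.979, -0.202, -0.002], [-0.202, 0.979, -0.001], [0.003, -0.001, -1.0]]
contact_force: [0.0, -0.4, -5.9]
width: 57.9
grip_force: 40.0
```

```bash
python3 go.py 451.5 1.3 70 .129
```

```text
t 28.25 dp [210.4  44.3  11.7] rot [-0.06 -0.15  4.26] | [6.665e+02 4.000e-01 8.110e+01] w 57.9 j [ 0.57  0.84 -1.02  1.64  0.78  1.12  1.11]
```

Request:
servo_tool:
  commands:
    - {"dp": [210, 44, 11], "rotation": [0, 0, 4.2]}
    - {"dp": [210, 44, 11], "rotation": [0, 0, 4.2]}
    - {"dp": [210, 44, 11], "rotation": [0, 0, 4.2]}
    - {"dp": [210, 44, 11], "rotation": [0, 0, 4.2]}
    - {"dp": [210, 44, 11], "rotation": [0, 0, 4.2]}
    - {"dp": [210, 44, 11], "rotation": [0, 0, 4.2]}
    - {"dp": [210, 44, 11], "rotation": [0, 0, 4.2]}

```text
t: 29.12
position: [454.1, 2.2, 71.7]
tcp_rot: [[-0.992, -0.129, 0.001], [-0.129, 0.992, 0.001], [-0.001, 0.001, -1.0]]
contact_force: [0.1, 0.2, -5.4]
width: 57.5
grip_force: 40.0
```

```bash
python3 go.py 451.5 1.3 28 .129
```

```text
t 29.12 dp [ 2.8 -0.6 43.7] rot [0.05 0.04 0.04] | [454.1   2.2  71.7] w 57.5 j [ 0.79  0.59 -1.13  2.14  0.73  0.86  0.91]
```

Request:
servo_tool:
  commands:
    - {"dp": [2, -0.5, 20], "rotation": [0, 0, 0]}
    - {"dp": [2, -0.5, 34], "rotation": [0, 0, 0]}
    - {"dp": [2, -0.5, 41], "rotation": [0, 0, 0]}
    - {"dp": [2, -0.5, 43], "rotation": [0, 0, 0]}
    - {"dp": [2, -0.5, 43], "rotation": [0, 0, 0]}
    - {"dp": [2, -0.5, 43], "rotation": [0, 0, 0]}

```text
t: 29.88
position: [451.6, 1.3, 29.1]
tcp_rot: [[-0.992, -0.13, 0.001], [-0.13, 0.992, -0.0], [-0.001, -0.0, -1.0]]
contact_force: [-0.2, 0.9, -5.1]
width: 57.6
grip_force: 40.0
```

```bash
python3 go.py 450.5 1.3 17.9 .129
```

```text
t 29.88 dp [ 1.1  0.1 11.2] rot [-0.01  0.05  0.07] | [451.6   1.3  29.1] w 57.6 j [ 0.72  0.65 -1.04  2.18  0.82  0.79  0.83]
```

Request:
servo_tool:
  commands:
    - {"dp": [1, 0, 4], "rotation": [0, 0, 0]}
    - {"dp": [1, 0, 7], "rotation": [0, 0, 0]}
    - {"dp": [1, 0, 9], "rotation": [0, 0, 0]}
    - {"dp": [1, 0, 10], "rotation": [0, 0, 0]}
    - {"dp": [1, 0, 10.8], "rotation": [0, 0, 0]}
    - {"dp": [1, 0, 11.2], "rotation": [0, 0, 0]}
    - {"dp": [1, 0, 11.2], "rotation": [0, 0, 0]}

```text
t: 30.75
position: [450.2, 1.2, 17.8]
tcp_rot: [[-0.992, -0.13, 0.0], [-0.13, 0.992, -0.0], [-0.0, -0.0, -1.0]]
contact_force: [-1.2, -0.7, 0.6]
width: 58.0
grip_force: 40.0
```

Request:
servo_tool:
  commands:
    - {"dp": [0, 0, 0.3], "rotation": [0, 0, 0]}
    - {"dp": [0, 0, 0.3], "rotation": [0, 0, 0]}

```text
t: 31.0
position: [450.2, 1.1, 17.8]
tcp_rot: [[-0.992, -0.13, 0.0], [-0.13, 0.992, -0.001], [-0.0, -0.001, -1.0]]
contact_force: [-3.7, -2.1, 6.0]
width: 57.5
grip_force: 40.0
```

Request:
servo_tool:
  commands:
    - {"dp": [0, 0, 0], "rotation": [0, 0, 0]}
    - {"dp": [0, 0, 0], "rotation": [0, 0, 0]}
    - {"dp": [0, 0, 0], "rotation": [0, 0, 0]}
    - {"dp": [0, 0, -10], "rotation": [0, 0, 0]}
    - {"dp": [0, 0, -50], "rotation": [0, 0, 0]}
    - {"dp": [0, 0, -110], "rotation": [0, 0, 0]}
    - {"dp": [0, 0, -150], "rotation": [0, 0, 0]}
  gripper: -0.7

```text
t: 31.88
position: [450.7, 1.8, 170.0]
tcp_rot: [[-0.991, -0.131, 0.002], [-0.131, 0.991, -0.0], [-0.002, -0.0, -1.0]]
contact_force: [0.7, -0.0, 0.2]
width: 73.7
grip_force: 0.0
```

```bash
python3 go.py 420 -430 220 .129
```

```text
t 31.88 dp [  86.8 -424.1  -50. ] rot [-0.02  0.13  0.12] | [450.7   1.8 170. ] w 73.7 j [ 0.96  0.46 -1.31  2.06  0.53  1.02  1.08]
```

```bash
python3 go.py 560 -350 130 .129
```

```text
t 31.88 dp [ -62.3 -363.    40.3] rot [-0.02  0.13  0.12] | [450.7   1.8 170. ] w 73.7 j [ 0.96  0.46 -1.31  2.06  0.53  1.02  1.08]
```

Request:
servo_tool:
  commands:
    - {"dp": [-60, 0, 30], "rotation": [0, 0, 0]}
    - {"dp": [-60, 0, 30], "rotation": [0, 0, 0]}
    - {"dp": [-62, -363, 40], "rotation": [0, 0, 0]}
    - {"dp": [-62, -363, 40], "rotation": [0, 0, 0]}
    - {"dp": [-62, -363, 40], "rotation": [0, 0, 0]}
    - {"dp": [-62, -363, 40], "rotation": [0, 0, 0]}
    - {"dp": [-62, -363, 40], "rotation": [0, 0, 0]}
    - {"dp": [-62, -363, 40], "rotation": [0, 0, 0]}
    - {"dp": [-62, -363, 40], "rotation": [0, 0, 0]}
    - {"dp": [-62, -363, 40], "rotation": [0, 0, 0]}

```text
t: 33.12
position: [558.6, -349.1, 127.6]
tcp_rot: [[-0.991, -0.132, 0.0], [-0.132, 0.991, 0.002], [-0.0, 0.002, -1.0]]
contact_force: [0.5, 0.6, -0.4]
width: 74.1
grip_force: 0.0
```

Run:
```python
from h import *
a=get_image("top");b=get_image("side");o=observe();print(o["joints"],o["position"])
A=cv2.resize(a["img"][100:240,150:420,::-1],(800,415)); B=cv2.resize(b["img"][125:265,150:400,::-1],(330,185)); 
r=np.zeros((185,800,3),np.uint8); r[:,:330]=B
cv2.imwrite("pics/end.png",np.vstack([A,r]))
```

```text
[ 1.16681104  0.79084614 -1.07843976  1.62708521  0.74155816  1.18591513
  1.62137097] [ 558.97862953 -348.31369131  127.92585037]
```

View pics/end.png

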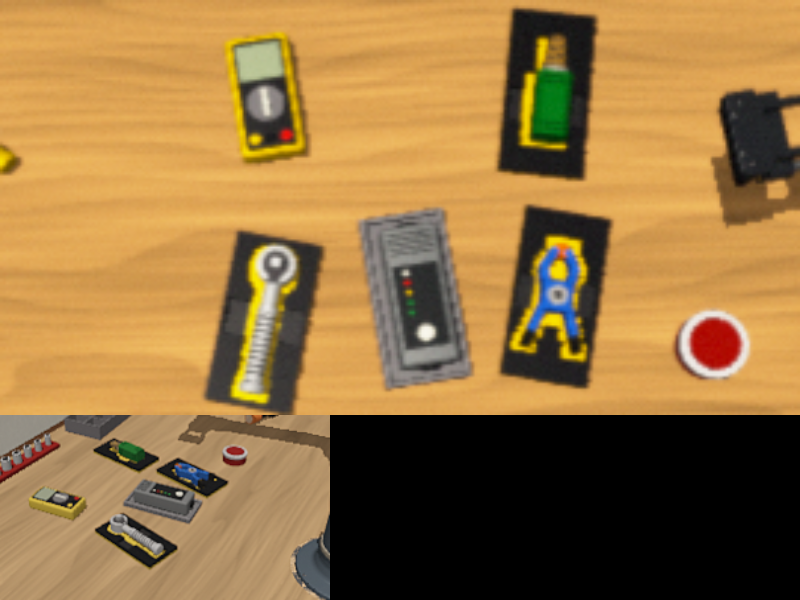

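Run:
```python
from fit import *
for n in("top","side"):
    p=get_image(n)
    for z in(5,10): print(n,z,fit(p,"brush","green",(665,-147,-.15),z))
    print(fit(p,"tray","tray",(664,-147,-.15)))
    print("chg",fit(p,"charger","grey",(451,1,.13),5))
```

```text
top 5 (array([ 6.64448e+02, -1.50401e+02, -1.27000e-01]), np.float64(19.0), 319)
top 10 (array([ 6.62672e+02, -1.49422e+02, -1.29000e-01]), np.float64(20.3), 319)
(array([ 6.64163e+02, -1.45286e+02, -1.36000e-01]), np.float64(51.4), 1588)
chg (array([4.38956e+02, 2.50700e+00, 2.99000e-01]), np.float64(677.6), 1718)
side 5 (array([ 6.63131e+02, -1.51106e+02, -1.88000e-01]), np.float64(20.4), 217)
side 10 (array([ 6.58134e+02, -1.45328e+02, -2.13000e-01]), np.float64(21.7), 217)
(array([ 6.65150e+02, -1.50645e+02, -1.38000e-01]), np.float64(37.8), 650)
chg (array([4.33633e+02, 1.78430e+01, 1.75000e-01]), np.float64(322.9), 1231)
```

```bash
python3 -c "
from cell import *
print(close_job())"
```

```text
the job is handed in; nothing more can be done
None
```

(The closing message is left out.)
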